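Wind and set the free-standing bench timer

ROBOT

A 6-joint arm with a two-finger parallel gripper is mounted at the origin on a cart in front of the work surface, level with it; the furniture and walls round the work are solid. World frame = base frame: x ahead of the robot, y to its left, z up, the work surface at z = 0. Lengths are in m, angles in rad, forces in N, time in s.
With the tool pointing down it reaches from about 0.275 to 0.875 m from the base axis. Payload 12.5 kg.
Tool frame: the origin (TCP) lies at the very end of the fingers, on their centre line; the grasp point (between the pads) lies 19 mm behind it; x points along the fingers, y is the direction in which the jaws open and shut, and the axes are right-handed (so a half turn about x gives the same grasp; the last joint's range is limited). The gripper opens to 85 mm and grips with 20 to 120 N. Pads are 22 mm wide; open, the fingers measure 114 mm over their backs; the gripper's body (76 mm by 85 mm) begins 54 mm behind the grasp point. The pads swing forward as they close: fully open they stand 13 mm farther back than shut.
Start: joints at [-1.302, 0.351, 1.652, -0, 1.139, -0.085], TCP at [0.191, -0.516, 0.231] pointing down, gripper open.
Joint ranges: [-2.75, 2.75], [-0.79, 2.1], [0.01, 2.65], [-1.57, 4.71], [0.07, 3.14], [-2.87, 2.87]. Speed limits (rad/s): [2.22, 2.22, 2.79, 3.14, 3.14, 3.14].

INTERFACE

Orientations are given as a rotation vector (axis times angle).
In Python, from station import monitor, viewer, finish_job gives the robot as it stands. The module is installed in compiled form; this text tells all that it offers.
- The arm moves only by the tool apply_moves, never from a script. Its argument "increments" is one flat list of numbers, 7 for each row, row after row: the opening, from -1 (shut) to 1 (fully open), then the shift along the world's x, y, z as a fraction of full scale, then the turn, a rotation vector about the world's x, y, z as a fraction of full scale. In form: [gripper, dx, dy, dz, ax, ay, az, gripper, dx, dy, dz, ax, ay, az, ...]. A call has 1 to 5 rows; each row shifts and turns the commanded pose from where the row before left it; what a row does not reach is not made up. Full scale, the value 1, is 0.04 m for a shift and 6 degrees for a turn. A row lasts 1/12 s, in which the tool goes at most 41.7 mm and 7.16 degrees, less where a joint would pass 70% of its speed; a pose out of reach is approached as far as the arm can. A call with a number of a shift or a turn outside -1 to 1 is refused whole. A call with a gripper value outside its range is refused whole. The fingers move at their own pace and stop on an object; the grip force is fixed at half the most. Time passes only in rows, so rows that do not move let the fingers close. It gives the time, the measured TCP pose, the force and the opening at its end, in the units of the state.
- monitor.state(): the state, without advancing time (a new reading comes with each control period).
- viewer.camera(name): name is "scene" or "top"; returns a dict with "frame" (384x512x3 uint8, blue, green, red), "depth" (384x512 float32, m along the optical axis (not along the pixel's ray), 0 where there is no reading), "vertical_fov" (degrees; the focal length in pixels is half the picture's height over the tangent of half this angle, whatever the lens; pixels are square), "cx", "cy" (the principal point, pixels), "rvec" (rotation vector, rad) and "tvec" (3), from world to camera coordinates, as OpenCV has them. Camera axes: x right, y down, z forward; pixel columns grow to the right and rows downward; lengths in m; the calibration is good to about 2 mm. A picture is of the moment at which its call begins.
- finish_job(): hands the job in, once; it reports no verdict.
The state is a dict: "time_s": time; "qpos": joint angles; "dq": joint speeds; "joint_efforts": joint torques, N m; "ee_pos": TCP position; "ee_rot": TCP orientation; "ft_force": force on the tool from outside, world axes, zero at the start; "moment": the same for the moment, N m; "width": finger opening in m.
Only numpy, scipy, OpenCV 4.12 (cv2) and the standard library are available. Lean on these libraries where they do the work, as an engineer would, in place of code of your own. Each camera call takes 0.05 s, during which the arm holds its last target. There are 200 camera calls.

TASK

Set the clockwork interval timer that stands loose on the steel tray: wind its knob clockwise all the way to the end stop, then turn it back until the pointer stands at the raised rib on the front of the housing, and let go. The knob is stiffer than the grip of the timer's feet on the smooth tray, so bear down on it steadily (about 15 N, never over 35 N) all the while you turn: the timer must not spin, slide or tip. Leave the bottle, the tape roll and the beaker where they are.

Things in the scene. Friction and masses are not known exactly. Their poses are not given: they have to be found in the camera images.
- tray: Square smooth steel spill tray, 170 x 170 mm, fixed to the worktop. Origin at the centre of its underside, z up. Floor 3 mm thick (its top 3 mm above the origin), rim 6 mm wide and 10 mm high.
- timer: Clockwork interval timer loose on the tray: round white housing, diameter 100 mm, top face 41 mm up, black wing knob on top, 76.5 mm in all; 0.2 to 0.4 kg. Origin: centre of its underside, z up, front towards its -x. Four feet, 40 mm from the axis, slip on the tray: it spins with the knob unless pressed by 12 N or more while turned. Over 35 N is too hard; rigid, so forces rise fast (tens of N a mm).
- timer_knob (a joint): Angle of the knob on the timer, rad, 0 to 1.4, growing clockwise seen from above; 0 and 1.4 are hard end stops. Pointer at the raised rib (straight to the front) = 0.7. Starts between 0.05 and 0.35. Constant friction of about 0.22 N m; stays where it is left; no spring, does not move down when pressed.
- knob_grip (a point): Point on the knob's axis to grip at: 63.5 mm above the timer's origin, 13 mm below the wing's top. Turns with the knob: z up, x along the wing, pointer towards its -x, y across the wing. The wing is a bar 46 mm long, 12 mm thick, 29 mm high on a round skirt of diameter 68 mm, whose top is 16 mm below this point; fingertips may press on it.
- pointer_tip (a point): Outer end of the white pointer line on the knob's skirt, 32 mm from the knob's axis.
- timer_mark (a point): Top of the raised white rib (9 x 4 mm, 5 mm high) on the front of the timer's housing, 43.5 mm from the knob's axis: the setting mark. The rib must not move over 12 mm from where it stood (so the timer must neither spin nor slide).
- bottle_mid (a point): Loose white sample bottle, 48 mm across, 112 mm high, standing near the tray; this point lies on its axis, 50 mm up. Bystander.
- tape_mid (a point): Loose roll of tape, diameter 68 mm, 19 mm high, lying near the tray; centre of the roll. Bystander.
- cup_mid (a point): Loose glass beaker, diameter 70 mm, 92 mm high, standing near the tray; centre, 46 mm up. Bystander.
There are look-alikes about, which are no part of the job. Leave any orange or purple look-alike of the timer alone.

How it is judged:
By the outcome, as a careful person would: the job done as asked, in the order asked, and still so for the second after the job is handed in, with the robot touching nothing.
It also fails if it takes over 42 s, if anything falls off the work surface, if the arm or the gripper's body presses on something with over 40 N, if the wrist force passes 120 N, or if a joint passes its speed limit or range.

## Working session

There is one attempt and no reset: what is moved stays moved. The work goes in short steps, Python scripts to look and compute and a tool call to move; the robot and the scene stay as the last step left them, time stands still between calls to the robot, and variables do not carry over. Pictures are saved under pics/ and viewed, about 8 in all and at most 12, crops included, and the job is handed in when it is done.

Besides the shell and the picture viewer there is one more tool, called after ">>>" in YAML: its name, and indented under it one key for each argument. apply_moves: Moves the arm, as the interface text tells. Its arguments: {"type":"object","properties":{"increments":{"type":"array","items":{"type":"number","minimum":-1,"maximum":1}}},"required":["increments"]}

```bash
mkdir -p pics
cat > h.py <<'E'
import cv2,numpy as np
from station import monitor,viewer,finish_job
def cam(n):
    c=viewer.camera(n); h=c["frame"].shape[0]
    c["f"]=h/2/np.tan(np.radians(c["vertical_fov"])/2)
    c["R"]=cv2.Rodrigues(np.array(c["rvec"],float))[0]; c["t"]=np.array(c["tvec"],float).ravel(); return c
def ray(c,u,v):
    d=c["R"].T@np.array([(u-c["cx"])/c["f"],(v-c["cy"])/c["f"],1.]); return -c["R"].T@c["t"],d
def onz(c,u,v,z):
    o,d=ray(c,u,v); return o+d*(z-o[2])/d[2]
def dep(c,u,v):
    o,d=ray(c,u,v); return o+d*c["depth"][int(v),int(u)]
def proj(c,p):
    q=c["R"]@np.array(p)+c["t"]; return q[:2]/q[2]*c["f"]+[c["cx"],c["cy"]]
E
python3 - <<'E'
from h import *
for n in("scene","top"):
    c=cam(n);cv2.imwrite(f"pics/{n}0.png",c["frame"]);print(n,c["f"],-c["R"].T@c["t"],c["R"].round(2).tolist(),c["cx"],c["cy"])
s=monitor.state();print(s)
E
```

```text
scene 499.60706459285433 [0.31397969 0.54688077 1.0643842 ] [[-0.95, -0.31, 0.01], [-0.26, 0.77, -0.59], [0.18, -0.56, -0.81]] 247.32118708280137 194.0480268257829
top 416.79710044784173 [ 0.37171099 -0.15684401  1.02770345] [[0.03, -1.0, -0.01], [-0.98, -0.02, -0.17], [0.17, 0.01, -0.99]] 257.0348709725758 184.08614755562448
{'time_s': 0.1, 'qpos': array([-1.30161467e+00,  3.51170195e-01,  1.65237935e+00,  2.96124818e-05,
        1.13911139e+00, -8.45918810e-02]), 'dq': array([ 0.00092863, -0.00022662, -0.0005046 , -0.00077754, -0.00057808,
        0.00077857]), 'joint_efforts': array([ 9.03843647e-04, -5.06831288e+01, -2.91875982e+01, -1.28463130e-04,
        2.61661822e-03, -9.07609177e-06]), 'ee_pos': array([ 0.19049431, -0.51562722,  0.2308116 ]), 'ee_rot': array([ 2.02924492,  0.36383692, -2.02939269]), 'ft_force': array([-0.46644356,  0.35025295, -0.48653281]), 'moment': array([-0.02851121,  0.02675931,  0.01280943]), 'width': 0.08521214565184781}
```

View pics/top0.png

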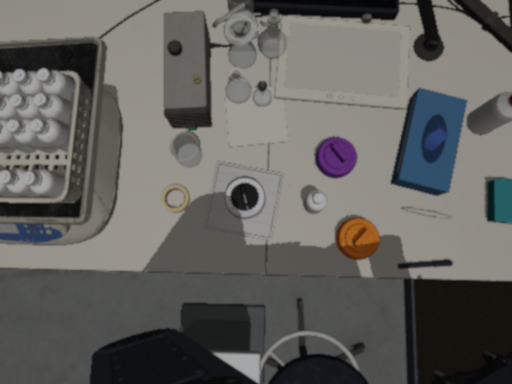

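View pics/scene0.png

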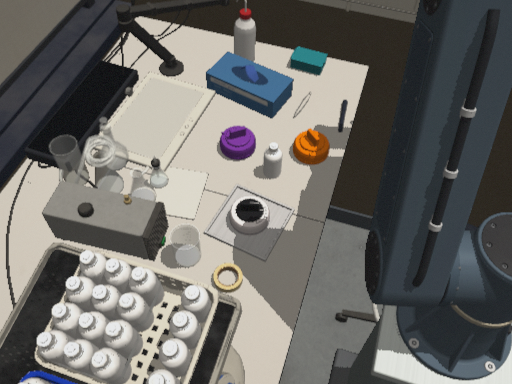

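Top view: the white timer with a black knob stands on the tray at (245,197). The look-alikes are purple at (336,157) and orange at (358,238). The bottle is at (316,201), the tape at (175,198) and the beaker at (187,150). The white one on the tray fits the description, so I'll confirm it in an enlarged crop.

Run:
```python
from h import *
a=cam("top");b=cam("scene")
ca=cv2.resize(a["frame"][165:230,212:277],(390,390),interpolation=cv2.INTER_CUBIC)
cb=cv2.resize(b["frame"][185:250,217:282],(390,390),interpolation=cv2.INTER_CUBIC)
g=np.hstack([ca,cb]); g=(255*(g/255.)**.6).astype(np.uint8)
cv2.imwrite("pics/c1.png",g)
# housing: bright white blob in top & scene
for c,(u0,v0),w in((a,(245,197),24),(b,(250,213),26)):
    hsv=cv2.cvtColor(c["frame"],cv2.COLOR_BGR2HSV); m=np.zeros(hsv.shape[:2],np.uint8)
    m[v0-w:v0+w,u0-w:u0+w]=(hsv[v0-w:v0+w,u0-w:u0+w,2]>175)*255
    ct=max(cv2.findContours(m,0,2)[0],key=cv2.contourArea);e=cv2.fitEllipse(cv2.convexHull(ct));print(e,onz(c,*e[0],.044))
# depth-based: points with height .040-.050 near
    p=[]
    for v in range(v0-30,v0+30):
        for u in range(u0-30,u0+30):
            if c["depth"][v,u]>0:p.append(dep(c,u,v))
    p=np.array(p);
    for lo,hi in((.038,.049),(.07,.085)):
        q=p[(p[:,2]>lo)&(p[:,2]<hi)]
        print(lo,len(q),q.mean(0),q.min(0),q.max(0))
    q=q[:,:2];w_,V=np.linalg.eigh(np.cov(q.T));print("wing dir",V[:,1],np.degrees(np.arctan2(V[1,1],V[0,1])),w_)
for n,uv,z in(("bottle",(316,200),.1),("tape",(175,198),.019),("cup",(187,145),.092)):print(n,onz(a,*uv,z))
```

```text
Traceback (most recent call last):
ValueError: max() iterable argument is empty
```

View pics/c1.png

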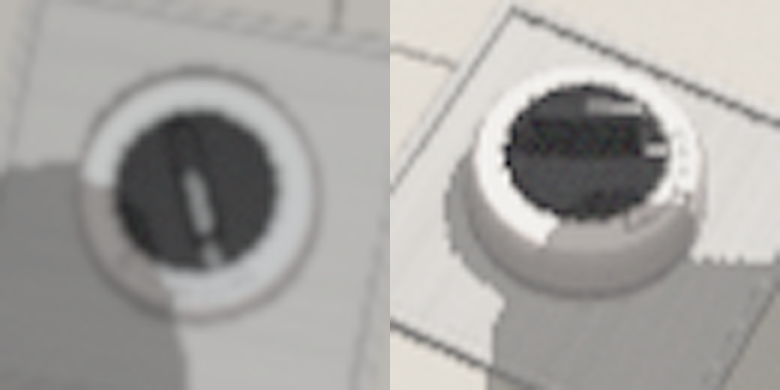

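The crop confirms it: white housing and black wing knob, with the pointer at the lower edge in the top view (crop 212,255) and a rib-like outline at (640,215) in the scene crop. Now I'll measure them.

Run:
```python
from h import *
a=cam("top");b=cam("scene")
for c,(u0,v0) in((a,(245,197)),(b,(249,212))):
    g=cv2.cvtColor(c["frame"],cv2.COLOR_BGR2GRAY); m=np.zeros_like(g);w=22
    m[v0-w:v0+w,u0-w:u0+w]=(g[v0-w:v0+w,u0-w:u0+w]<60)*255
    ct=max(cv2.findContours(m,0,2)[0],key=cv2.contourArea);e=cv2.fitEllipse(cv2.convexHull(ct));print("skirt",e,onz(c,*e[0],.0505), e[1][0]*abs(dep(c,u0,v0)[2]-1)/c["f"])
    vv,uu=np.mgrid[v0-34:v0+34,u0-34:u0+34];p=np.array([dep(c,u,v) for u,v in zip(uu.ravel(),vv.ravel()) if c["depth"][v,u]>0])
    for lo,hi in((.038,.047),(.048,.056),(.070,.088)):
        q=p[(p[:,2]>lo)&(p[:,2]<hi)]
        if len(q)<3:continue
        print(lo,len(q),q.mean(0).round(4),q.min(0).round(4),q.max(0).round(4))
    q=q[:,:2];w_,V=np.linalg.eigh(np.cov(q.T));print("wing",np.degrees(np.arctan2(V[1,1],V[0,1])),w_**.5)
u,v=212+212/6,165+250/6;print("ptr top",onz(a,u,v,.05),"ptr scene",onz(b,217+(655-390)/6,185+150/6,.05),"rib scene",onz(b,217+(640-390)/6,185+215/6,.046))
for n,uv,z in(("bottle",(316,194),.112),("tape",(175,198),.019),("cup",(187,145),.092)):print(n,onz(a,*uv,z).round(3),dep(a,*uv).round(3))
# strong local gray for housing top annulus r 38-49
C=onz(a,*(245,197),.05)
def sharp(c,o,s,k):
    r=c["frame"][o[1]:o[1]+s,o[0]:o[0]+s]; r=cv2.createCLAHE(4,(4,4)).apply(cv2.cvtColor(r,cv2.COLOR_BGR2GRAY)); return cv2.resize(r,(k,k),interpolation=cv2.INTER_NEAREST)
cv2.imwrite("pics/c2.png",np.hstack([sharp(a,(222,173),48,390),sharp(b,(226,190),48,390)]))
```

```text
skirt ((243.91635131835938, 196.45603942871094), (25.54949951171875, 26.913368225097656), 53.490325927734375) [ 0.51174367 -0.11212626  0.0505    ] 0.05625421225971904
0.038 638 [ 0.5093 -0.1147  0.0428] [ 0.464 -0.16   0.038] [ 0.5585 -0.0661  0.047 ]
0.048 398 [ 0.5108 -0.114   0.05  ] [ 0.4655 -0.1479  0.048 ] [ 0.5445 -0.081   0.0559]
0.07 99 [ 0.5109 -0.1141  0.0781] [ 0.4892 -0.1233  0.0701] [ 0.5326 -0.1036  0.0836]
wing -164.03908170250037 [0.00334715 0.01316974]
skirt ((249.01382446289062, 210.1265869140625), (22.10169792175293, 26.100658416748047), 93.04691314697266) [ 0.51419499 -0.11246561  0.0505    ] 0.041955322721193664
0.038 470 [ 0.5107 -0.1043  0.0437] [ 0.465  -0.1614  0.0381] [ 0.5613 -0.0636  0.047 ]
0.048 301 [ 0.5104 -0.1064  0.0511] [ 0.4676 -0.1486  0.048 ] [ 0.5539 -0.0765  0.056 ]
0.07 107 [ 0.5125 -0.1124  0.0778] [ 0.4908 -0.1252  0.0705] [ 0.5344 -0.1028  0.0837]
wing -165.65271034082355 [0.00364875 0.0131839 ]
ptr top [ 0.48769239 -0.12093335  0.05      ] ptr scene [ 0.48616042 -0.12275599  0.05      ] rib scene [ 0.48310276 -0.09310556  0.046     ]
bottle [ 0.512 -0.275  0.112] [ 0.513 -0.275  0.108]
tape [0.508 0.058 0.019] [ 0.372 -0.157  1.028]
cup [0.623 0.022 0.092] [0.647 0.039 0.004]
```

View pics/c2.png

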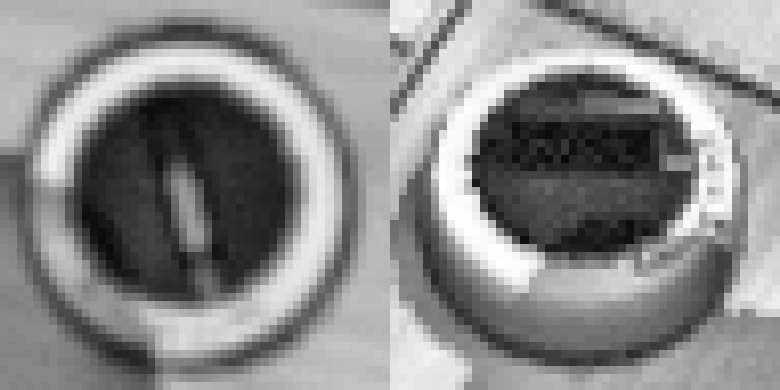

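Run:
```python
from h import *
s=monitor.state();R=cv2.Rodrigues(s["ee_rot"])[0];print(R.round(3),np.degrees(np.arctan2(R[1,1],R[0,1])),np.degrees(s["qpos"]))
a=cam("top");b=cam("scene")
C=np.array([.5115,-.113])
for az in(158,163,168,175,195.2):
    r=.0435 if az<190 else .032
    p=[*(C+r*np.array([np.cos(np.radians(az)),np.sin(np.radians(az))])),.049]
    ua,ub=proj(a,p),proj(b,p)
    print(az,ua.round(1),ub.round(1),"crop2",((ua-[222,173])*8.125).round(),((ub-[226,190])*8.125+[390,0]).round())
```

```text
[[-0.     0.346 -0.938]
 [ 0.    -0.938 -0.346]
 [-1.    -0.    -0.   ]] -69.72899676420253 [-7.45755935e+01  2.01054027e+01  9.46506677e+01  1.98790939e-03
  6.52655973e+01 -4.84742814e+00]
158 [236.9 213.4] [263.9 220.3] crop2 [121. 329.] [698. 246.]
163 [238.4 214. ] [264.8 219.3] crop2 [133. 333.] [705. 238.]
168 [239.9 214.5] [265.6 218.2] crop2 [145. 337.] [712. 229.]
175 [242.1 214.8] [266.5 216.6] crop2 [163. 340.] [719. 216.]
195.2 [247.5 209.7] [263.1 211.3] crop2 [207. 298.] [692. 173.]
```

>>> apply_moves:
  increments: [1,0.535,0.67,0,0,0,-0.06,1,0.535,0.67,0,0,0,-0.06,1,0.535,0.67,0,0,0,-0.06,1,0.535,0.67,0,0,0,-0.06,1,0.535,0.67,0,0,0,-0.06]

```text
time_s: 0.82
ee_pos: [0.2982, -0.3806, 0.2313]
ee_rot: [2.048, 0.332, -2.047]
ft_force: [0.3, -0.4, -0.8]
width: 0.0854
```

>>> apply_moves:
  increments: [1,0.535,0.67,0,0,0,-0.06,1,0.535,0.67,0,0,0,-0.06,1,0.535,0.67,0,0,0,-0.06,1,0.535,0.67,0,0,0,-0.06,1,0.535,0.67,0,0,0,-0.06]

```text
time_s: 1.23
ee_pos: [0.4054, -0.2464, 0.2315]
ee_rot: [2.066, 0.302, -2.065]
ft_force: [0.5, -0.9, -1.0]
width: 0.0853
```

>>> apply_moves:
  increments: [1,0.535,0.67,0,0,0,-0.06,1,0.535,0.67,0,0,0,-0.06,1,0.535,0.67,0,0,0,-0.06,1,0.535,0.67,0,0,0,-0.06,1,0.3,0.4,0,0,0,-0.06]

```text
time_s: 1.65
ee_pos: [0.5037, -0.1222, 0.2314]
ee_rot: [2.083, 0.273, -2.082]
ft_force: [0.5, -0.4, 0.7]
width: 0.0855
```

>>> apply_moves:
  increments: [1,0.1,0.12,-0.6,0,0,0,1,0.1,0.11,-0.7,0,0,0,1,0,0,-0.8,0,0,0,1,0,0,-0.8,0,0,0,1,0,0,-0.3,0,0,0]

```text
time_s: 2.07
ee_pos: [0.5084, -0.1147, 0.0995]
ee_rot: [2.079, 0.274, -2.088]
ft_force: [-0.2, -0.7, -0.9]
width: 0.0853
```

```bash
cat >> h.py <<'E'
def yaw(s=None):
    s=s or monitor.state();R=cv2.Rodrigues(np.array(s["ee_rot"],float))[0];return np.degrees(np.arctan2(R[1,1],R[0,1]))
E
python3 - <<'E'
from h import *
s=monitor.state();print(s["ee_pos"],yaw(s),s["ft_force"],np.degrees(s["qpos"][5]))
b=cam("scene");a=cam("top")
g=np.hstack([cv2.resize(c["frame"][v-45:v+45,u-45:u+45],(400,400),interpolation=cv2.INTER_CUBIC) for c,u,v in((a,245,197),(b,249,205))])
cv2.imwrite("pics/c3.png",(255*(g/255.)**.6).astype(np.uint8))
E
```

```text
[ 0.50838507 -0.11474499  0.09953889] -75.11072677800288 [-0.18796374 -0.73788267 -0.91082694] 57.2725689775803
```

View pics/c3.png

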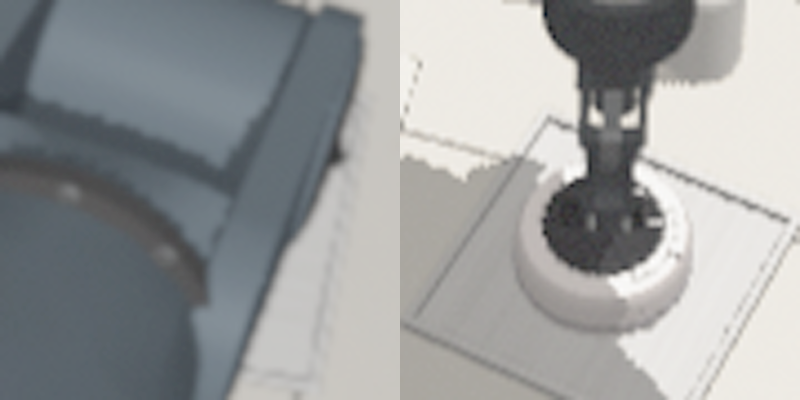

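The pointer is visible at (655,215) in the crop and the open fingers straddle the knob. Next I'll centre, descend and close above the skirt.

>>> apply_moves:
  increments: [1,0.08,0.04,-0.3,0,0,0,1,0,0,-0.4,0,0,0,1,0,0,-0.3,0,0,0,1,0,0,0,0,0,0]

```text
time_s: 2.5
ee_pos: [0.5132, -0.1137, 0.0622]
ee_rot: [2.082, 0.272, -2.084]
ft_force: [-0.2, 0.3, 0.3]
width: 0.0853
```

>>> apply_moves:
  increments: [-1,0,0,0,0,0,0,-1,0,0,0,0,0,0,-1,0,0,0,0,0,0,-1,0,0,0,0,0,0]

```text
time_s: 2.83
ee_pos: [0.5139, -0.1141, 0.0641]
ee_rot: [2.084, 0.271, -2.081]
ft_force: [-0.1, -0.4, 0.6]
width: 0.0386
```

>>> apply_moves:
  increments: [-1,0,0,0,0,0,0,-1,0,0,0,0,0,0,-1,0,0,0,0,0,0,-1,0,0,0,0,0,0,-1,0,0,0,0,0,0]

```text
time_s: 3.25
ee_pos: [0.5137, -0.114, 0.0638]
ee_rot: [2.083, 0.272, -2.082]
ft_force: [-1.2, 0.1, 6.1]
width: 0.0103
```

Run:
```python
from h import *
s=monitor.state();print(s["ee_pos"],yaw(s),s["ft_force"],s["moment"],s["width"])
b=cam("scene");s=monitor.state();print(s["ee_pos"],yaw(s),s["ft_force"],s["width"])
```

```text
[ 0.51365249 -0.11401185  0.06380669] -75.12136830039057 [-1.17865106  0.10894834  6.12054441] [0.11086751 0.21258635 0.06673294] 0.010324717041921718
[ 0.51365343 -0.11400241  0.06382726] -75.1184006795833 [-1.31499344 -0.12357344  6.1094331 ] 0.010432369230390811
```

The width of 10 mm shows it is on the wing, but too high: tips at 0.064 with the skirt at 0.0505. I'll open slightly, lower and re-close.

>>> apply_moves:
  increments: [-0.3,0,0,0,0,0,0,-0.3,0,0,0,0,0,0,-0.3,0,0,0,0,0,0,-0.3,-0.03,0,-0.1,0,0,0,-0.3,0,0,-0.05,0,0,0]

```text
time_s: 3.72
ee_pos: [0.5118, -0.1139, 0.0568]
ee_rot: [2.083, 0.272, -2.084]
ft_force: [0.1, -0.2, 1.1]
width: 0.0298
```

>>> apply_moves:
  increments: [-0.3,0,0,0,0,0,0,-0.3,0,0,0,0,0,0]

```text
time_s: 3.88
ee_pos: [0.512, -0.1139, 0.057]
ee_rot: [2.083, 0.272, -2.084]
ft_force: [-0.7, -0.1, -0.2]
width: 0.0302
```

>>> apply_moves:
  increments: [-0.3,0,0,-0.06,0,0,0,-0.3,0,0,0,0,0,0,-1,0,0,0,0,0,0,-1,0,0,0,0,0,0,-1,0,0,0,0,0,0]

```text
time_s: 4.3
ee_pos: [0.5122, -0.1139, 0.055]
ee_rot: [2.083, 0.272, -2.083]
ft_force: [-0.4, 0.8, 0.8]
width: 0.011
```

>>> apply_moves:
  increments: [-1,0,0,0,0,0,0,-1,0,0,0,0,0,0]

```text
time_s: 4.47
ee_pos: [0.5122, -0.1139, 0.055]
ee_rot: [2.083, 0.272, -2.083]
ft_force: [-0.6, 0.0, 2.1]
width: 0.0108
```

>>> apply_moves:
  increments: [-1,0,0,-0.008,0,0,0,-1,0,0,0,0,0,0]

```text
time_s: 4.63
ee_pos: [0.5122, -0.1139, 0.0549]
ee_rot: [2.083, 0.272, -2.083]
ft_force: [-2.2, 1.0, 5.3]
width: 0.0109
```

>>> apply_moves:
  increments: [-1,0,0,-0.008,0,0,0,-1,0,0,0,0,0,0]

```text
time_s: 4.8
ee_pos: [0.5123, -0.1139, 0.0549]
ee_rot: [2.083, 0.272, -2.083]
ft_force: [-2.5, 1.2, 9.7]
width: 0.0112
```

>>> apply_moves:
  increments: [-1,0,0,-0.016,0,0,0,-1,0,0,0,0,0,0]

```text
time_s: 4.97
ee_pos: [0.5123, -0.1139, 0.0548]
ee_rot: [2.083, 0.272, -2.083]
ft_force: [-6.3, 1.6, 18.8]
width: 0.011
```

Run:
```python
from h import *
s=monitor.state();print(s["ee_pos"],yaw(s),s["ft_force"],s["moment"],s["width"])
```

```text
[ 0.51232744 -0.11393256  0.05482783] -75.12289425736265 [-6.28219201  1.63965588 18.82515171] [0.33656151 1.01284637 0.0017486 ] 0.010989912031309026
```

>>> apply_moves:
  increments: [-1,-0.012,0.002,0,0,0,0,-1,0,0,0,0,0,0]

```text
time_s: 5.13
ee_pos: [0.5123, -0.1139, 0.0548]
ee_rot: [2.084, 0.271, -2.081]
ft_force: [-4.3, 1.4, 15.4]
width: 0.0109
```

>>> apply_moves:
  increments: [-1,-0.012,0.002,-0.008,0,0,-0.2,-1,0,0,0,0,0,-0.2,-1,0,0,0,0,0,-0.2]

```text
time_s: 5.38
ee_pos: [0.5122, -0.1139, 0.0548]
ee_rot: [2.12, 0.207, -2.115]
ft_force: [-2.8, 2.3, 19.8]
width: 0.011
```

```bash
cat > st.py <<'E'
from h import *
s=monitor.state();print(s["time_s"],s["ee_pos"],"yaw",yaw(s),s["ft_force"].round(1),s["moment"].round(3),np.degrees(s["qpos"][5]),s["width"])
E
python3 st.py
```

```text
5.3833 [ 0.51221638 -0.11390651  0.05479582] yaw -78.75937304368884 [-2.8  2.3 19.8] [0.491 0.532 0.219] 61.13001927063726 0.010989768414101325
```

Torque is 0.22 N m at 20 N of press, so the knob is turning. I'll go on clockwise.

>>> apply_moves:
  increments: [-1,0,0.003,0,0,0,-0.35,-1,0,0,0,0,0,-0.35,-1,0,0,0,0,0,-0.35,-1,0,0,0,0,0,-0.35]

```text
time_s: 5.72
ee_pos: [0.5122, -0.1138, 0.0548]
ee_rot: [2.199, 0.053, -2.194]
ft_force: [-2.1, 2.9, 19.2]
width: 0.0108
```

```bash
python3 st.py
python3 - <<'E'
from h import *
b=cam("scene");g=b["frame"][170:250,209:289]
cv2.imwrite("pics/c4.png",(255*(cv2.resize(g,(480,480),interpolation=cv2.INTER_CUBIC)/255.)**.6).astype(np.uint8))
E
```

```text
5.7167 [ 0.51224029 -0.11378516  0.0548272 ] yaw -87.20211432984588 [-2.1  2.9 19.2] [0.583 0.497 0.264] 69.58659573520379 0.01082820055348244
```

View pics/c4.png

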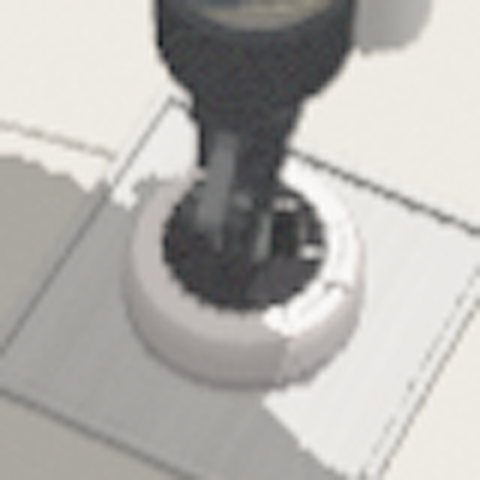

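The pointer has moved to (310,248) and the housing rib stays at about (338,285): the knob turns and the timer stands still.

>>> apply_moves:
  increments: [-1,0,0.004,0,0,0,-0.4,-1,0,0,0,0,0,-0.4,-1,0,0,0,0,0,-0.4,-1,0,0,0,0,0,-0.4]

```text
time_s: 6.1
ee_pos: [0.5122, -0.1136, 0.0548]
ee_rot: [-2.163, 0.129, 2.158]
ft_force: [-3.3, 2.5, 18.6]
width: 0.0111
```

>>> apply_moves:
  increments: [-1,0,0.004,0,0,0,-0.4,-1,0,0,0,0,0,-0.4,-1,0,0,0,0,0,-0.4,-1,0,0,0,0,0,-0.4]

```text
time_s: 6.43
ee_pos: [0.5123, -0.1135, 0.0548]
ee_rot: [-2.071, 0.299, 2.065]
ft_force: [-2.6, 3.4, 18.5]
width: 0.0108
```

```bash
python3 st.py
```

```text
6.4333 [ 0.51226163 -0.11347427  0.05480713] yaw -106.41817113592107 [-2.6  3.4 18.5] [0.522 0.48  0.196] 88.83510834584477 0.010841698276744496
```

>>> apply_moves:
  increments: [-1,-0.005,0.005,0,0,0,-0.4,-1,0,0,0,0,0,-0.4,-1,0,0,0,0,0,-0.4,-1,0,0,0,0,0,-0.4]

```text
time_s: 6.77
ee_pos: [0.5123, -0.1133, 0.0548]
ee_rot: [-1.973, 0.455, 1.966]
ft_force: [-0.9, 2.7, 17.1]
width: 0.0107
```

>>> apply_moves:
  increments: [-1,-0.005,0.005,0,0,0,-0.4,-1,0,0,0,0,0,-0.4,-1,0,0,0,0,0,-0.4,-1,0,0,0,0,0,-0.4]

```text
time_s: 7.1
ee_pos: [0.5123, -0.1132, 0.0548]
ee_rot: [-1.869, 0.599, 1.862]
ft_force: [0.7, 3.1, 16.4]
width: 0.0113
```

```bash
python3 st.py
```

```text
7.1 [ 0.51234201 -0.11319316  0.05481538] yaw -125.62061393268955 [ 0.7  3.1 16.4] [0.428 0.    0.275] 108.06405608983731 0.01133589264319257
```

>>> apply_moves:
  increments: [-1,0,0.005,-0.008,0,0,-0.25,-1,0,0,-0.006,0,0,-0.25,-1,0,0,0,0,0,-0.25,-1,0,0,0,0,0,-0.25]

```text
time_s: 7.43
ee_pos: [0.5124, -0.1131, 0.0548]
ee_rot: [-1.803, 0.683, 1.795]
ft_force: [-2.6, 2.5, 22.5]
width: 0.0107
```

```bash
python3 st.py
```

```text
7.4333 [ 0.51243637 -0.11310074  0.05476121] yaw -131.57026026864128 [-2.6  2.5 22.5] [0.351 0.436 0.237] 114.04099695187968 0.01073147216031203
```

>>> apply_moves:
  increments: [-1,0,0.003,0,0,0,-0.2,-1,0,0,0,0,0,-0.2,-1,0,0,0,0,0,-0.2]

```text
time_s: 7.68
ee_pos: [0.5125, -0.1131, 0.0548]
ee_rot: [-1.762, 0.731, 1.754]
ft_force: [-1.6, 2.0, 21.9]
width: 0.0109
```

```bash
python3 st.py
```

```text
7.6833 [ 0.51251549 -0.11305579  0.0547866 ] yaw -135.15294404446507 [-1.6  2.  21.9] [0.248 0.377 0.223] 117.63793670249964 0.010916368194202861
```

>>> apply_moves:
  increments: [-1,0,0.003,0,0,0,-0.15,-1,0,0,0,0,0,-0.15,-1,0,0,0,0,0,-0.15]

```text
time_s: 7.93
ee_pos: [0.5125, -0.113, 0.0548]
ee_rot: [-1.731, 0.766, 1.723]
ft_force: [-1.3, 1.2, 23.2]
width: 0.0108
```

```bash
python3 st.py
```

```text
7.9333 [ 0.51254412 -0.11303598  0.05478437] yaw -137.82955718125567 [-1.3  1.2 23.2] [0.17  0.436 0.452] 120.33115820412779 0.010816773545428942
```

>>> apply_moves:
  increments: [-1,0,0,0,0,0,-0.08,-1,0,0,0,0,0,0]

```text
time_s: 8.1
ee_pos: [0.5126, -0.113, 0.0548]
ee_rot: [-1.726, 0.772, 1.718]
ft_force: [-1.9, -0.5, 21.1]
width: 0.0111
```

```bash
python3 st.py
python3 - <<'E'
from h import *
b=cam("scene");g=b["frame"][170:250,209:289]
cv2.imwrite("pics/c5.png",(255*(cv2.resize(g,(480,480),interpolation=cv2.INTER_CUBIC)/255.)**.6).astype(np.uint8))
E
```

```text
8.1 [ 0.51259218 -0.11301295  0.05476526] yaw -138.2851002082756 [-1.9 -0.5 21.1] [0.185 0.283 0.377] 120.79278761918258 0.011149136470058125
```

View pics/c5.png

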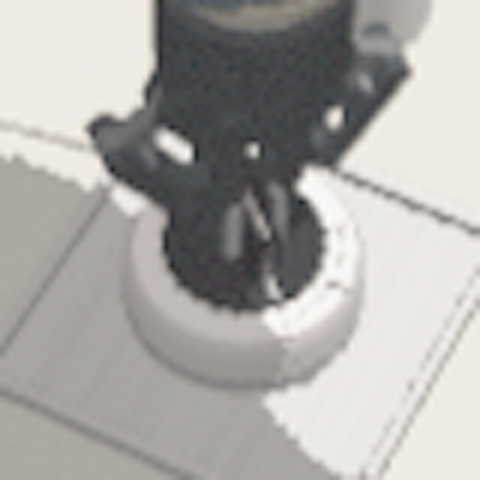

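The pointer is at about (270,285), well past the rib, which is unmoved at (338,285). The torque step from 0.22 to 0.45 marks the end stop. Now I'll turn back about 40°, first in small steps to see the backlash.

>>> apply_moves:
  increments: [-1,0,0,0,0,0,0.15,-1,0,0,0,0,0,0]

```text
time_s: 8.32
ee_pos: [0.5126, -0.113, 0.0548]
ee_rot: [-1.737, 0.759, 1.728]
ft_force: [-0.8, -0.3, 21.8]
width: 0.0108
```

```bash
python3 st.py
```

```text
8.3167 [ 0.51256905 -0.1130208   0.0547633 ] yaw -137.36848166064027 [-0.8 -0.3 21.8] [ 0.103  0.387 -0.087] 119.84828015233617 0.010841212963472353
```

>>> apply_moves:
  increments: [-1,0,0,0,0,0,0.15,-1,0,0,0,0,0,0]

```text
time_s: 8.48
ee_pos: [0.5126, -0.113, 0.0548]
ee_rot: [-1.747, 0.748, 1.739]
ft_force: [-2.0, -0.3, 22.2]
width: 0.0106
```

```bash
python3 st.py
```

```text
8.4833 [ 0.51257073 -0.11302455  0.05476974] yaw -136.47539280154126 [-2.  -0.3 22.2] [ 0.149  0.401 -0.118] 118.95162583978495 0.010644364008082668
```

>>> apply_moves:
  increments: [-1,-0.003,0,0,0,0,0.4,-1,0,0,0,0,0,0.4,-1,0,0,0,0,0,0.4,-1,0,0,0,0,0,0.4]

```text
time_s: 8.82
ee_pos: [0.5125, -0.1131, 0.0548]
ee_rot: [-1.857, 0.616, 1.848]
ft_force: [-1.6, -0.7, 21.8]
width: 0.0106
```

>>> apply_moves:
  increments: [-1,0,0,0,0,0,0.4,-1,0,0,0,0,0,0.4,-1,0,0,0,0,0,0.4,-1,0,0,0,0,0,0.4]

```text
time_s: 9.15
ee_pos: [0.5124, -0.1132, 0.0548]
ee_rot: [-1.961, 0.474, 1.952]
ft_force: [-3.1, -1.2, 22.0]
width: 0.0109
```

>>> apply_moves:
  increments: [-1,0,0,0,0,0,0.4,-1,0,0,0,0,0,0.4,-1,0,0,0,0,0,0.4,-1,0,0,0,0,0,0.4]

```text
time_s: 9.48
ee_pos: [0.5123, -0.1133, 0.0548]
ee_rot: [-2.061, 0.32, 2.052]
ft_force: [-2.5, -3.7, 22.6]
width: 0.0106
```

```bash
python3 st.py
```

```text
9.4833 [ 0.51234868 -0.11334856  0.0547991 ] yaw -107.6092230148245 [-2.5 -3.7 22.6] [-0.317  0.592 -0.189] 90.08356753837903 0.010589385993044683
```

>>> apply_moves:
  increments: [-1,0,-0.004,0,0,0,0.4,-1,0,0,0,0,0,0.4,-1,0,0,0,0,0,0.4,-1,0,0,0,0,0,0.4,-1,0,0,0,0,0,0.12]

```text
time_s: 9.9
ee_pos: [0.5123, -0.1135, 0.0548]
ee_rot: [-2.161, 0.138, 2.152]
ft_force: [-2.7, -2.6, 22.4]
width: 0.0108
```

>>> apply_moves:
  increments: [-1,0,0,0,0,0,0]

```text
time_s: 9.98
ee_pos: [0.5123, -0.1135, 0.0548]
ee_rot: [-2.16, 0.14, 2.151]
ft_force: [-3.2, -3.3, 22.1]
width: 0.0108
```

```bash
python3 st.py
python3 - <<'E'
from h import *
b=cam("scene");g=b["frame"][190:238,226:274]
cv2.imwrite("pics/c6.png",(255*(cv2.resize(g,(576,576),interpolation=cv2.INTER_CUBIC)/255.)**.7).astype(np.uint8))
E
```

```text
9.9833 [ 0.51230908 -0.11350209  0.05479693] yaw -97.34040472604697 [-3.2 -3.3 22.1] [-0.317  0.616 -0.096] 79.80325297913183 0.01081550257173872
```

View pics/c6.png

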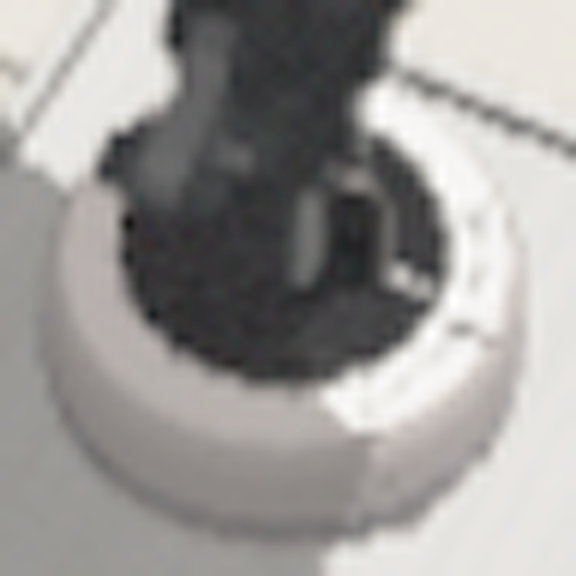

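The pointer at (408,280) is radially in line with the rib at about (475,325); the predicted pixel is (482,325). I'll ease the press and release.

>>> apply_moves:
  increments: [-1,0,0,0.015,0,0,0,-1,0,0,0,0,0,0]

```text
time_s: 10.2
ee_pos: [0.5123, -0.1135, 0.0549]
ee_rot: [-2.16, 0.141, 2.151]
ft_force: [-0.5, -2.2, 14.3]
width: 0.0111
```

>>> apply_moves:
  increments: [-0.2,0,0,0,0,0,0,-0.2,0,0,0,0,0,0,-0.2,0,0,0,0,0,0,-0.2,0,0,0,0,0,0,-0.2,0,0,0,0,0,0]

```text
time_s: 10.62
ee_pos: [0.5105, -0.1126, 0.0531]
ee_rot: [-2.154, 0.139, 2.155]
ft_force: [0.4, 0.1, 0.4]
width: 0.0344
```

>>> apply_moves:
  increments: [-0.2,0,0,0.2,0,0,0,-0.2,0,0,0.3,0,0,0,-0.2,0,0,0.6,0,0,0,-0.2,0,0,0.9,0,0,0,-0.2,0,0,0.9,0,0,0]

```text
time_s: 11.03
ee_pos: [0.51, -0.1124, 0.1706]
ee_rot: [-2.153, 0.139, 2.156]
ft_force: [-0.2, -0.0, -0.2]
width: 0.0341
```

>>> apply_moves:
  increments: [-0.2,-0.5,-0.3,0.6,0,0,0,-0.2,-0.7,-0.5,0.2,0,0,0,-0.2,-0.7,-0.5,0,0,0,0,-0.2,-0.7,-0.5,0,0,0,0,-0.2,-0.7,-0.5,0,0,0,0]

```text
time_s: 11.45
ee_pos: [0.3773, -0.2051, 0.2021]
ee_rot: [-2.156, 0.139, 2.154]
ft_force: [-1.2, -1.0, 0.4]
width: 0.0341
```

>>> apply_moves:
  increments: [-0.2,-0.2,-0.7,0,0,0,0,-0.2,-0.2,-0.7,0,0,0,0,-0.2,-0.2,-0.7,0,0,0,0,-0.2,-0.2,-0.7,0,0,0,0,-0.2,0,-0.7,0,0,0,0]

```text
time_s: 11.87
ee_pos: [0.3454, -0.3459, 0.202]
ee_rot: [-2.154, 0.14, 2.155]
ft_force: [1.4, 0.3, 0.6]
width: 0.0344
```

```bash
python3 st.py
python3 - <<'E'
from h import *
a=cam("top");b=cam("scene")
ca=cv2.resize(a["frame"][173:221,221:269],(400,400),interpolation=cv2.INTER_CUBIC)
cb=cv2.resize(b["frame"][190:238,226:274],(400,400),interpolation=cv2.INTER_CUBIC)
cv2.imwrite("pics/c7.png",(255*(np.hstack([ca,cb])/255.)**.7).astype(np.uint8))
for c,(u0,v0) in((a,(245,197)),(b,(249,212))):
    vv,uu=np.mgrid[v0-34:v0+34,u0-34:u0+34];p=np.array([dep(c,u,v) for u,v in zip(uu.ravel(),vv.ravel()) if c["depth"][v,u]>0])
    q=p[(p[:,2]>.07)&(p[:,2]<.088)];q=q[np.hypot(q[:,0]-.5115,q[:,1]+.113)<.03]
    print(len(q),q.mean(0).round(4));w_,V=np.linalg.eigh(np.cov(q[:,:2].T));print("wing",np.degrees(np.arctan2(V[1,1],V[0,1])))
for az in (168,173,178):
    p=lambda r,z:[.5115+r*np.cos(np.radians(az)),-.113+r*np.sin(np.radians(az)),z]
    print(az,[(((proj(c,p(r,z))-o)*400/48).round()) for c,o in((a,[221,173]),(b,[226,190])) for r,z in((.0435,.049),(.032,.051))])
E
```

```text
11.8667 [ 0.34535495 -0.34586329  0.20195253] yaw -97.42561713068298 [1.4 0.3 0.6] [ 0.021 -0.035 -0.003] 46.933703400201786 0.03440887944448483
101 [ 0.5111 -0.1135  0.0779]
wing 173.7695990833416
110 [ 0.5126 -0.1116  0.0777]
wing 172.4145204113063
168 [array([158., 345.]), array([167., 305.]), array([330., 235.]), array([296., 214.])]
173 [array([171., 348.]), array([177., 307.]), array([336., 225.]), array([300., 207.])]
178 [array([184., 349.]), array([186., 308.]), array([341., 215.]), array([304., 200.])]
```

View pics/c7.png

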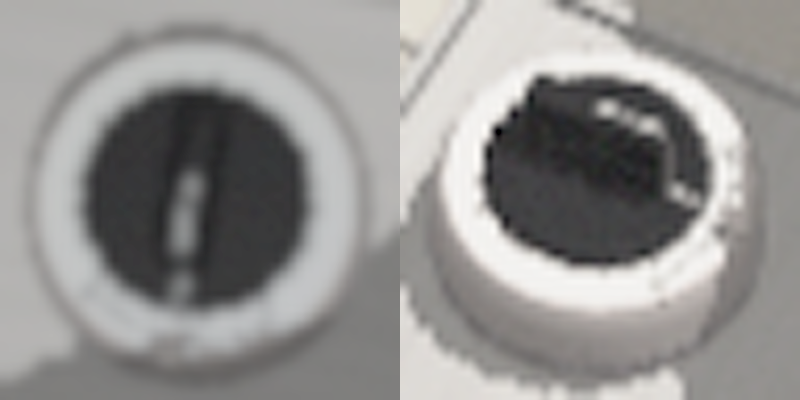

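The last view shows the pointer at (180,290) and the rib at (170,348) in the top crop. That fits the prediction for azimuth 173°, and depth gives the wing at 172–174°. The timer's centre hasn't moved and the arm is clear.

```bash
python3 -c "
from station import finish_job
print(finish_job())"
```

```text
the job is handed in; nothing more can be done
None
```

The timer is set and handed in at about 12 s. I gripped the wing and wound it about 63° clockwise to the end stop, where the torque jumped from 0.22 to 0.45 N m. I then turned it back about 40°, released it and moved the arm clear.

**Press:** the readings taken while turning ran from 16 to 23 N. Just after I first took hold, before turning, a side force of 6 N showed up, and I eased it off.

**Pointer:** after release the wing stood at an azimuth of 172–174°, measured by depth in both cameras. The rib showed in the top view where a rib at 173° should appear.

**Timer:** its centre was within 2 mm of where it started, and the rib stayed in place in the pictures.

**Disagreements:**
- My early reading of the rib, at 155–160°, was thrown off by a shadow. The later views and the end stop agree on 172–173°.
- The first closing of the fingers sat too high on the wing, so I redid it before pressing or turning.

**Bystanders:** I did not measure the bottle, tape roll or beaker again afterwards; the fingers passed well above the bottle and not over the other two.

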